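# Find the tight spot in an equipment slide runner

## Robot

A 6-joint arm with a two-finger parallel gripper is mounted at the origin on the work surface. World frame = base frame: x ahead of the robot, y to its left, z up, the work surface at z = 0. Lengths are in m, angles in degrees, forces in N, time in s.
With the tool pointing down it reaches from about 0.325 to 0.85 m from the base axis. Payload 15.5 kg.
Tool frame: the origin (TCP) lies midway between the tips of the shut fingers; the grasp point (between the pads) lies 19 mm behind it; z points along the fingers, y is the line along which they close (so a half turn about z gives the same grasp; the last joint's range is limited). The gripper opens to 91 mm and grips with 3 to 60 N. Pads are 32 mm wide; open, the fingers measure 118 mm over their backs; the gripper's body (76 mm by 178 mm) begins 60 mm behind the grasp point.
Start: joints at [58.7, 28.281, 77.091, -0, 74.628, -5.472], TCP at [0.272, 0.563, 0.214] pointing down, gripper open.
Joint ranges: [-166.48, 166.48], [-47.26, 123.95], [12.59, 153.08], [-70.14, 250.14], [6.76, 159.57], [-176.63, 176.63]. Speed limits (degrees/s): [108.29, 108.29, 147.25, 172.46, 172.46, 172.46].

## Interface

Orientations are given as a 3x3 rotation matrix whose columns are the frame's x, y, z axes.
In Python, from bench import ctrl gives the robot as it stands. The module is installed in compiled form; this text tells all that it offers. Calls block until the motion is done:
- ctrl.goto(position, orientation): joint-space move of the TCP to a pose.
- ctrl.move_l(position, vel=0.15, ori=None, contact_N=None): straight line of the TCP; ori=None keeps the orientation; vel is the mean speed in m/s. With contact_N (N) it stops when the force on the tool has changed by that much, and returns True; else False.
- ctrl.movej(angles): joint-space move.
- ctrl.command_gripper(opening): opening from 0.0 (shut) to 1.0 (fully open); the grip force is fixed at half the most; returns when the fingers have stopped.
- ctrl.sleep(seconds).
- ctrl.ik(position, orientation): joint angles nearest the present ones, or None.
- ctrl.read_camera(name): name is "scene" or "top" or "wrist"; returns the picture (420x560x3 uint8, blue, green, red); there is no depth.
- ctrl.camera_params(name): a dict with "fx", "fy", "cx", "cy" (pixels), "pose" (4x4, takes a point from camera to world coordinates); the wrist camera has in their place "T_tool_cam" (4x4, takes a point from camera to tool coordinates, whose origin is the TCP and whose axes are the flange's). Camera axes: x right, y up, looking along -z (the intrinsics and any distortion apply to the point x, -y, -z); pixel columns grow to the right and rows downward; lengths in m; the calibration is good to about 2 mm. A picture is of the moment at which its call begins: read the wrist's pose just before it. camera_params takes no time and is no camera call.
A pose or a line that the arm cannot do raises ctrl.MotionError and nothing moves.
- ctrl.sign_off(): hands the job in; it is judged then, once.
Readings, each from a call of its own:
- ctrl.current_t(): time.
- ctrl.current_q(): joint angles.
- ctrl.current_dq(): joint speeds.
- ctrl.current_effort(): joint torques, N m.
- ctrl.current_tool_pos(): TCP position.
- ctrl.current_eef_rot(): TCP orientation.
- ctrl.current_contact_force(): force on the tool from outside, world axes, zero at the start.
- ctrl.current_wrist_torque(): the same for the moment, N m.
- ctrl.current_grip_width(): opening from 0.0 (shut) to 1.0 (fully open).
- ctrl.current_grasp_force(): force on a finger pad.
Only numpy, scipy, OpenCV 4.12 (cv2) and the standard library are available. Lean on these libraries where they do the work, as an engineer would, in place of code of your own. Each camera call takes 0.05 s, during which the arm holds its last target. There are 200 camera calls.

## Task

The blue carriage on the slide runner binds somewhere along its track. Slide it gently along by its black grip, pushing the orange marker ahead of it, until you feel it run firmly into the tight spot, without forcing it any deeper; then back the carriage off by about 15 mm so that it stands free, let go, and leave the marker behind to show where the carriage got to. Let only the carriage move the marker, and do not disturb the other things on the bench.

Things in the scene. Friction and masses are not known exactly. Their poses are not given: they have to be found in the camera images.
- rail: Slide runner fixed on a 130 x 460 mm plywood board on the bench; origin: centre of the board's underside. y runs along the track, x across, z up. 56 mm wide channel, 440 mm long, deck top at z = 38 mm, slot along x = 0. The carriage starts near the -y end and is slid to +y. The tight spot is hidden: it is met with the carriage's centre somewhere from y = -10 to +90 mm.
- carriage_grip (a point): Centre of the carriage's black upright grip fin: 16 mm thick (rail x), 30 mm long (rail y), 46 mm high, from 48 to 94 mm above the bench, this point at 71 mm. It stands mid-way on the blue saddle plate, 56 mm (x) by 60 mm (y). About 0.3 kg, captive in the rail's slot, axes as the rail's, about 2 mm of sideways play; it slides along rail y with 1 to 2 N.
- marker: Orange drag marker riding on the deck ahead (+y) of the carriage: 50 mm (rail x) by 24 mm (rail y) by 14 mm high. Origin: centre of its underside. It slides along rail y with about 0.8 N of friction and stays where it is left. When the saddle plate touches it, its origin is 42 mm ahead of the carriage's grip point along rail y.
- tight (a joint): How far (m) the carriage is pressed into the hidden tight spot; 0 while free. Springy: resistance starts from nothing and grows about 2 N per mm pushed in, on top of 1 to 3 N to slide carriage and marker; it pushes the carriage back out if let go. 1.5 mm or more, kept up a moment, is firmly met; past 10 mm (20 N) is forced. It does not tell where the spot lies.
- tube_big: Bystander: big glass valve standing upright near the runner, 36 mm diameter, 95 mm high; origin under its centre.
- tube_small: Bystander: small glass valve standing upright, 24 mm diameter, 60 mm high; origin under its centre.
- screwdriver: Bystander: red-handled screwdriver 180 mm long lying beside the runner; its x axis runs along it.
- jar: Bystander: small jar, 44 mm diameter, 45 mm high; origin under its centre.
- knob_cap: Bystander: loose black control knob, 32 mm diameter, 18 mm high; origin under its centre.
- mug: Bystander: blue mug, 80 mm diameter, 90 mm high; origin under its centre.
Not all that is in view belongs to the job. Leave any red look-alike of the part that bears carriage_grip alone.

How it is judged (in metres and radians):
On the way:
1. the carriage is pressed at least 1.5 mm into the tight spot (about 3 N of springy resistance) for 0.2 s (value of joint tight above 0.0015 m), for 0.2 s.
At the end, for the whole second after the job is handed in: The carriage stands free of the tight spot and still, 8 to 25 mm back from the marker (its grip point 50 to 67 mm behind the marker's centre along the track) (value of joint tight below 0.0005 m and y of carriage_grip in the frame of marker between -0.067 and -0.05 m); the robot touches nothing.
It fails at once if the carriage is forced more than 10 mm into the tight spot (value of joint tight above 0.01 m).
It fails at once if the robot itself pushes on the marker (contact force between the arm and marker above 1 N).
It fails at once if the fingers push on the marker (contact force between the fingers and marker above 1 N).
It fails at once if a bystander is moved by more than 20 mm (distance of any of tube_big, tube_small, screwdriver, jar, knob_cap, mug from where it was at the start of the episode above 0.02 m).
It also fails if it takes over 58 s, if anything falls off the work surface, if the arm or the gripper's body presses on something with over 40 N, if the wrist force passes 120 N, or if a joint passes its speed limit or range.

## Working session

There is one attempt and no reset: what is moved stays moved. The work goes in short steps, each a Python script; the robot and the scene stay as the last script left them, time stands still between calls to the robot, and variables do not carry over. Pictures are saved under pics/ and viewed, at most 10 in all, crops included, and the job is handed in when it is done.

```bash
mkdir -p pics
python3 - <<'E'
from bench import ctrl
import cv2,numpy as np
for n in("scene","top"):
    cv2.imwrite(f"pics/{n}0.png",ctrl.read_camera(n))
    p=ctrl.camera_params(n);print(n,p)
print(ctrl.camera_params("wrist"));print(ctrl.current_eef_rot(),ctrl.current_t())
E
```

```text
scene {'fx': 413.3624608702155, 'fy': 413.3624608702155, 'cx': 278.10705312938666, 'cy': 207.87224631546312, 'pose': array([[-0.66348888, -0.47445899,  0.57850772,  1.09182657],
       [ 0.74790799, -0.39951021,  0.53011812,  0.41046954],
       [-0.02039957,  0.78439802,  0.61992225,  0.64351532],
       [ 0.        ,  0.        ,  0.        ,  1.        ]])}
top {'fx': 386.68870151643034, 'fy': 386.68870151643034, 'cx': 279.33870694338026, 'cy': 209.95949010355866, 'pose': array([[ 0.06852138,  0.97166335, -0.22621926,  0.38082688],
       [-0.99763087,  0.06812671, -0.00956071, -0.0955578 ],
       [ 0.00612178,  0.22633843,  0.97402948,  0.97118332],
       [ 0.        ,  0.        ,  0.        ,  1.        ]])}
{'fx': 355.6533109357155, 'fy': 355.6533109357155, 'cx': 274.80050910451, 'cy': 214.918935811144, 'T_tool_cam': array([[-1.77533332e-05,  9.62025607e-01,  2.72959213e-01,
         7.75259766e-02],
       [ 9.99999958e-01, -6.21429789e-05,  2.84058811e-04,
         5.07078989e-04],
       [ 2.90234348e-04,  2.72959206e-01, -9.62025565e-01,
        -1.70335798e-01],
       [ 0.00000000e+00,  0.00000000e+00,  0.00000000e+00,
         1.00000000e+00]])}
[[-9.00109189e-01  4.35663936e-01 -6.18301864e-04]
 [ 4.35664354e-01  9.00108674e-01 -9.72613309e-04]
 [ 1.32806329e-04 -1.14483026e-03 -9.99999336e-01]] 0.1
```

View pics/scene0.png

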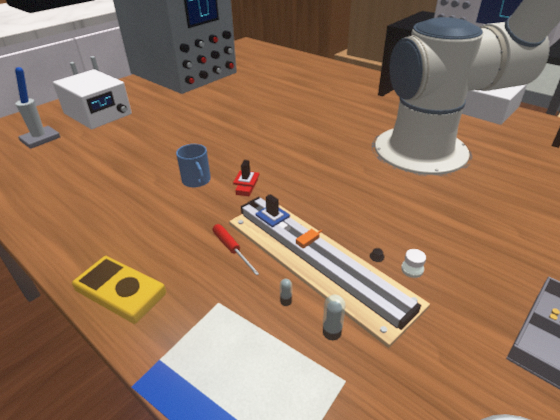

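View pics/top0.png

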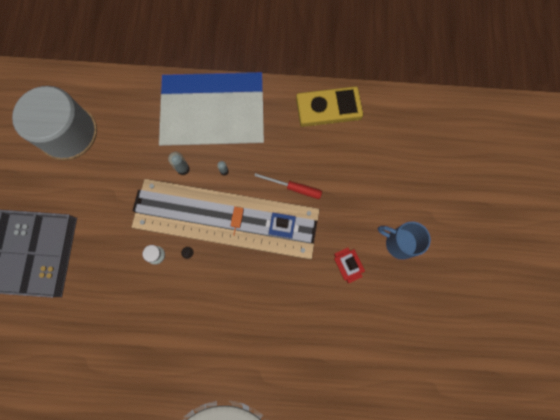

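The top view shows the board spanning about (135,180)–(318,255). The blue carriage is at (283,224), the marker at (237,217), and the red look-alike at (349,264). Rail +y points left in the image.

```bash
cat > h.py <<'E'
from bench import ctrl
import cv2,numpy as np
def ray(p,pose,uv,z):
    uv=np.atleast_2d(uv).astype(float)
    d=np.c_[(uv[:,0]-p["cx"])/p["fx"],-(uv[:,1]-p["cy"])/p["fy"],-np.ones(len(uv))]@pose[:3,:3].T
    o=pose[:3,3]; return (o+d*((z-o[2])/d[:,2])[:,None])[:,:2]
def wpose():
    T=np.eye(4);T[:3,:3]=ctrl.current_eef_rot();T[:3,3]=ctrl.current_tool_pos()
    p=ctrl.camera_params("wrist");return p,T@p["T_tool_cam"]
def big(mask):
    c=max(cv2.findContours(mask,cv2.RETR_EXTERNAL,cv2.CHAIN_APPROX_NONE)[0],key=cv2.contourArea)
    return cv2.convexHull(c)[:,0]
def rect(p,pose,mask,z):
    w=ray(p,pose,big(mask),z); r=cv2.minAreaRect((w*1000).astype(np.float32))
    b=cv2.boxPoints(r); return r,b
def masks(im):
    h=cv2.cvtColor(im,cv2.COLOR_BGR2HSV)
    return dict(wood=cv2.inRange(h,(12,40,140),(28,170,255)),
      blue=cv2.inRange(h,(105,130,40),(130,255,255)),orange=cv2.inRange(h,(5,200,150),(15,255,255)))
E
python3 - <<'E'
from h import *
im=ctrl.read_camera("top");p=ctrl.camera_params("top");m=masks(im)
roi=np.zeros(im.shape[:2],np.uint8);roi[175:262,125:325]=255
for k,z in(("wood",.01),("blue",.048),("orange",.052)):
    mm=m[k]&roi
    if k=="wood": mm=cv2.morphologyEx(mm,cv2.MORPH_CLOSE,np.ones((25,25)))
    r,b=rect(p,p["pose"],mm,z);print(k,r)
for n,uv,z in(("tubeB",(176,158),.095),("tubeS",(221,165),.06),("jar",(152,254),.045),("knob",(187,253),.018),("sdL",(256,175),.005),("sdR",(320,193),.02)):
    print(n,ray(p,p["pose"],uv,z))
E
```

```text
wood ((574.2838745117188, 49.007965087890625), (460.21728515625, 131.6573028564453), 84.0242691040039)
blue ((538.0565185546875, -92.7975845336914), (51.682098388671875, 8.34628677368164), 85.34362030029297)Traceback (most recent call last):
  File "<stdin>", line 7, in <module>
  File "h.py", line 14, in rect
    w=ray(p,pose,big(mask),z); r=cv2.minAreaRect((w*1000).astype(np.float32))
                 ~~~^^^^^^
  File "h.py", line 11, in big
    c=max(cv2.findContours(mask,cv2.RETR_EXTERNAL,cv2.CHAIN_APPROX_NONE)[0],key=cv2.contourArea)
ValueError: max() iterable argument is empty
```

```bash
cat >> h.py <<'E'
C=np.array([.5743,.0490]);a=np.radians(84.02);ry=np.array([np.cos(a),np.sin(a)]);rx=np.array([ry[1],-ry[0]])
def R(s):
    x=np.r_[s*ry,0];z=np.array([0,0,-1.]);return np.c_[x,np.cross(z,x),z]
def rail(w): d=np.atleast_2d(w)-C; return np.c_[d@rx,d@ry]
def world(x,y): return C+x*rx+y*ry
E
python3 - <<'E'
from h import *
p=ctrl.camera_params("top")
for n,uv,z in(("fin",(283,222),.094),("marker",(237,217),.052),("tubeB",(176,158),.095),("tubeS",(221,165),.06),("jar",(152,254),.045),("knob",(187,253),.018),("sdL",(256,175),.005),("sdR",(320,193),.02)):
    print(n,rail(ray(p,p["pose"],uv,z)))
y=rail(ray(p,p["pose"],(283,222),.094))[0,1]
for s in(1,-1):
    print(s,[None if q is None else np.round(q) for q in(ctrl.ik(np.r_[world(0,yy),z],R(s)) for yy,z in((y,.25),(y,.056),(.09,.056)))])
s=min((1,-1),key=lambda s:abs(ctrl.ik(np.r_[world(0,y),.25],R(s))[5]))
ctrl.goto(np.r_[world(0,y),.25],R(s))
im=ctrl.read_camera("wrist");cv2.imwrite("pics/w1.png",im);print(s,ctrl.current_t(),ctrl.current_tool_pos())
E
```

```text
fin [[-0.00232739 -0.14739645]]
marker [[-0.00111031 -0.03447187]]
tubeB [[0.10711798 0.13179262]]
tubeS [[0.1199816  0.02946136]]
jar [[-0.12367377  0.14875366]]
knob [[-0.10484656  0.07372371]]
sdL [[ 0.12682757 -0.05473559]]
sdR [[ 0.10317882 -0.22621756]]
1 [array([-16.,  22.,  83.,  -0.,  76., -10.]), array([-16.,  35.,  95.,  -0.,  50., -10.]), array([ 8., 37., 90., -0., 53., 14.])]
-1 [array([-16.,  22.,  83.,  -0.,  76., 170.]), array([-16.,  35.,  95.,  -0.,  50., 170.]), array([   8.,   37.,   90.,   -0.,   53., -166.])]
1 2.75 [ 0.55905597 -0.09690089  0.24996985]
```

View pics/w1.png

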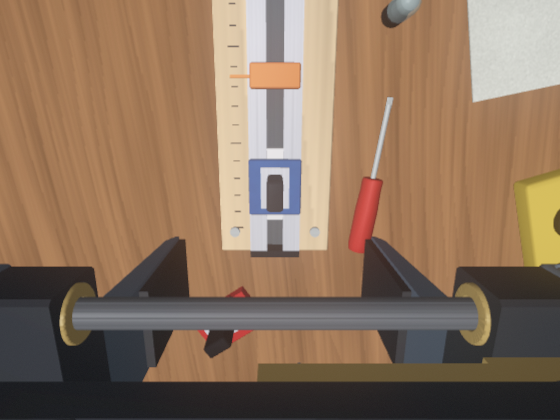

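The wrist view shows the carriage plate around (275,187), with the fin at (275,192), and the orange marker at (275,75) with a pointer arm to its left. The view is clear and well aligned.

Run:
```python
from h import *
p,T=wpose();im=ctrl.read_camera("wrist");h=cv2.cvtColor(im,cv2.COLOR_BGR2HSV)
roi=np.zeros(im.shape[:2],np.uint8);roi[20:225,245:306]=255
for k,lo,hi,z in(("blue",(105,120,40),(130,255,255),.048),("orange",(3,150,120),(18,255,255),.052)):
    r,b=rect(p,T,cv2.inRange(h,lo,hi)&roi,z);print(k,r[1],np.degrees(0)+r[2],rail(np.array(r[0])/1000))
# black fin top
m=cv2.inRange(h,(0,0,0),(180,255,50));m[:,:262]=0;m[:,290:]=0;m[:170]=0;m[212:]=0
c=big(m);print("fin px",c.min(0),c.max(0),rail(ray(p,T,[[275,c[:,1].min()],[275,c[:,1].max()]],.094)))
```

```text
Traceback (most recent call last):
  File "h.py", line 14, in rect
    w=ray(p,pose,big(mask),z); r=cv2.minAreaRect((w*1000).astype(np.float32))
                 ~~~^^^^^^
  File "h.py", line 11, in big
    c=max(cv2.findContours(mask,cv2.RETR_EXTERNAL,cv2.CHAIN_APPROX_NONE)[0],key=cv2.contourArea)
ValueError: max() iterable argument is empty
```

Run:
```python
from h import *
p,T=wpose();im=ctrl.read_camera("wrist");h=cv2.cvtColor(im,cv2.COLOR_BGR2HSV)
print(h[187,255],h[165,275],h[75,275],im[165,275])
roi=np.zeros(im.shape[:2],np.uint8);roi[20:225,245:306]=255
for k,(u,v),z in(("blue",(255,187),.048),("orange",(275,75),.052)):
    d=np.abs(h[...,0].astype(int)-int(h[v,u,0]))<8
    m=(d&(h[...,1]>110)).astype(np.uint8)*255&roi
    r,b=rect(p,T,m,z);print(k,r[1],r[2],rail(np.array(r[0])/1000))
m=cv2.inRange(h,(0,0,0),(180,255,50));m[:,:262]=0;m[:,290:]=0;m[:170]=0;m[212:]=0
c=big(m);print("fin px",c.min(0),c.max(0),rail(ray(p,T,[[275,c[:,1].min()],[275,c[:,1].max()]],.094)))
```

```text
[113  96 172] [112  99 175] [ 13 129 230] [175 125 107]Traceback (most recent call last):
  File "<stdin>", line 8, in <module>
  File "h.py", line 14, in rect
    w=ray(p,pose,big(mask),z); r=cv2.minAreaRect((w*1000).astype(np.float32))
                 ~~~^^^^^^
  File "h.py", line 11, in big
    c=max(cv2.findContours(mask,cv2.RETR_EXTERNAL,cv2.CHAIN_APPROX_NONE)[0],key=cv2.contourArea)
ValueError: max() iterable argument is empty
```

```bash
cat >> h.py <<'E'
def seed(im,uv,z,p,T,roi):
    h=cv2.cvtColor(im,cv2.COLOR_BGR2HSV).astype(int);s=np.median(h[uv[1]-2:uv[1]+3,uv[0]-2:uv[0]+3].reshape(-1,3),0)
    m=((abs(h[...,0]-s[0])<9)&(h[...,1]>.7*s[1])&(abs(h[...,2]-s[2])<60)).astype(np.uint8)*255&roi
    r,b=rect(p,T,m,z);return r,rail(np.array(r[0])/1000)[0]
E
python3 - <<'E'
from h import *
p,T=wpose();im=ctrl.read_camera("wrist");cv2.imwrite("pics/w2.png",im)
roi=np.zeros(im.shape[:2],np.uint8);roi[20:225,245:306]=255
print(seed(im,(255,187),.048,p,T,roi),seed(im,(275,75),.052,p,T,roi))
g=im.max(2);print(g[165:220:3,275])
E
```

```text
(((558.93994140625, -94.13400268554688), (57.34292984008789, 53.988887786865234), 84.06903076171875), array([-0.00036459, -0.14395534])) (((568.3825073242188, 16.970306396484375), (22.623485565185547, 53.16181182861328), 84.07200622558594), array([-0.0025484 , -0.03247189]))
[174 213 220 146  91  91  96  98  99  97  96  97  96  95  95  94 170 229
 190]
```

View pics/w2.png

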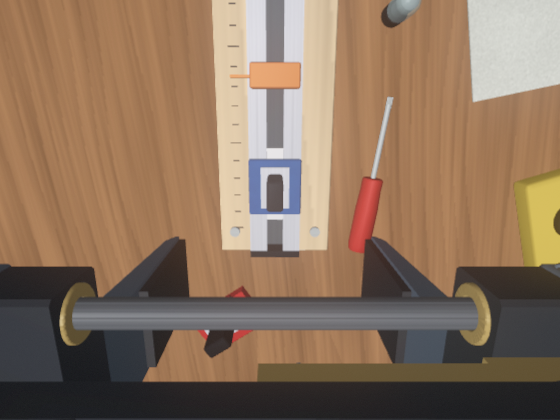

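```bash
cat >> h.py <<'E'
def F():
    f=ctrl.current_contact_force();return np.round([f[:2]@rx,f[:2]@ry,f[2]],2)
def Y(): return np.round(rail(ctrl.current_tool_pos()[:2])[0],4)
E
python3 - <<'E'
from h import *
w=world(0,-.144)
ctrl.move_l(np.r_[w,.12],vel=.15);print(F())
print(ctrl.move_l(np.r_[w,.058],vel=.06,contact_N=6))
ctrl.command_gripper(0.0);print(F(),ctrl.current_grip_width(),ctrl.current_grasp_force(),ctrl.current_tool_pos(),Y(),ctrl.current_t())
y=-.144
for t in(-.13,-.10,-.08,-.06,-.04,-.02):
    c=ctrl.move_l(np.r_[world(0,t),.058],vel=.04,contact_N=8);print(t,c,F(),Y(),ctrl.current_t())
    if c:break
E
```

```text
[-0.09 -0.1   0.22]
False
[-0.24  0.24 -0.18] 0.17678950069509553 29.99988555908203 [ 0.55927698 -0.0942258   0.05798219] [-0.    -0.144] 6.2333
-0.13 False [ 0.54  0.13 -1.05] [-0.     -0.1297] 6.7333
-0.1 False [-0.01 -0.42 -2.46] [ 0.     -0.1001] 7.6333
-0.08 False [-0.73  0.75 -2.51] [-0.     -0.0799] 8.2833
-0.06 False [-0.14  0.03 -3.34] [-0.0001 -0.0599] 8.9333
-0.04 False [ 0.32  0.15 -3.52] [-0.0001 -0.0398] 9.5833
-0.02 False [ 0.34  0.09 -4.07] [-0.     -0.0199] 10.2333
```

Run:
```python
from h import *
z=.058;y=-.02
while y<.10:
    y+=.01
    c=ctrl.move_l(np.r_[world(0,y),z],vel=.015,contact_N=5.5);f=[F()]
    ctrl.sleep(.1);f.append(F());print(round(y,3),c,f,Y(),ctrl.current_t())
    if c or f[1][1]<-3:break
cv2.imwrite("pics/s2.png",ctrl.read_camera("scene"))
```

```text
-0.01 False [array([-1.09,  0.36, -1.98]), array([ 0.64, -0.67, -3.11])] [ 0.   -0.01] 11.15
0.0 False [array([ 0.79,  0.06, -2.92]), array([-1.2 , -0.41, -3.  ])] [-0. -0.] 12.0667
0.01 False [array([-0.63, -0.18, -3.48]), array([-0.39,  0.93, -4.13])] [-0.    0.01] 12.9833
0.02 True [array([-0.41, -4.63,  7.33]), array([-0.85, -3.64,  8.03])] [-0.      0.0176] 13.6333
```

Run:
```python
from h import *
def avg():
    f=[]
    for _ in range(10): f.append(F());ctrl.sleep(.03)
    return np.mean(f,0).round(2)
print(avg())
for y in(.0184,.0192,.020):
    ctrl.move_l(np.r_[world(0,y),.058],vel=.01);print(y,avg(),Y(),ctrl.current_grasp_force(),ctrl.current_t())
cv2.imwrite("pics/w3.png",ctrl.read_camera("wrist"))
```

```text
[ 0.   -4.15  6.94]
0.0184 [-0.03 -5.51  0.15] [0.     0.0181] 29.999936521053314 14.6167
0.0192 [ 0.17 -7.17  0.4 ] [0.     0.0187] 30.00004291534424 15.2
0.02 [-0.04 -8.34  0.86] [0.0001 0.0194] 30.00010460615158 15.7833
```

View pics/w3.png

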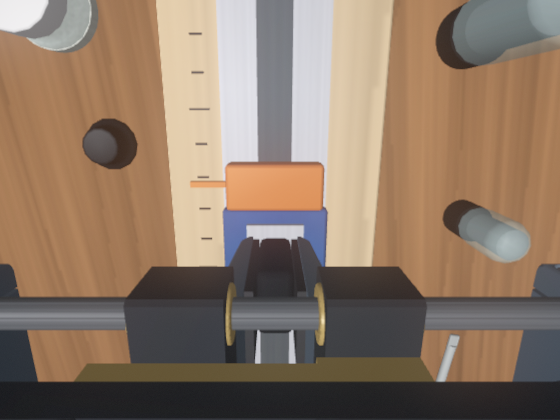

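The marker sits against the plate at about (275,185)/(275,210), and the force grew by roughly 2 N/mm, so the tight spot is firmly met. Next I back off, release and check.

Run:
```python
from h import *
ctrl.move_l(np.r_[world(0,.0194-.0155),.058],vel=.02);print(F(),Y())
ctrl.sleep(.2);ctrl.command_gripper(.6);print(Y(),F())
w=world(0,.0039);ctrl.move_l(np.r_[w,.12],vel=.06);ctrl.move_l(np.r_[w,.25],vel=.15);ctrl.sleep(.3)
p,T=wpose();im=ctrl.read_camera("wrist");cv2.imwrite("pics/w4.png",im)
roi=np.zeros(im.shape[:2],np.uint8);roi[20:225,245:306]=255
c=seed(im,(255,187),.048,p,T,roi);m=seed(im,(275,130),.052,p,T,roi);print(c,m,m[1][1]-c[1][1],ctrl.current_t())
```

```text
[ 0.1  -0.09 -0.73] [-0.     0.004]
[0.     0.0039] [ 0.22 -1.24 -0.4 ]
(((574.7077026367188, 53.45475387573242), (57.476741790771484, 54.01198196411133), 84.05547332763672), array([-5.86180143e-05,  4.47298753e-03])) (((577.1737670898438, 110.37403106689453), (22.70214080810547, 54.75868225097656), 84.03179168701172), array([-0.0035359 ,  0.06133945])) 0.056866458626773704 20.2833
```

View pics/w4.png

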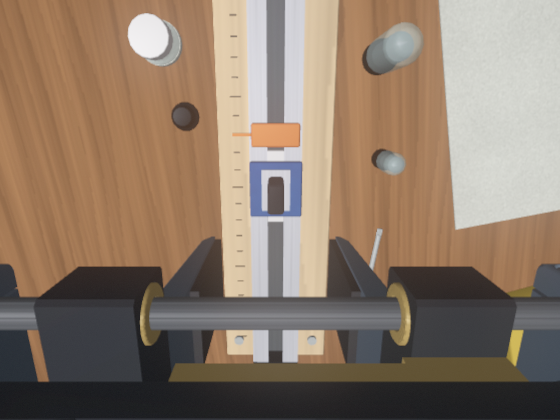

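The carriage at (275,190) stands clear behind the marker at (275,134), 57 mm centre to centre, and the bystanders are undisturbed.

```bash
python3 -c "
from bench import ctrl
print(ctrl.sign_off())"
```

```text
the job is handed in; nothing more can be done
None
```

I handed the job in at about 20 s. The carriage met the tight spot firmly at rail y ≈ 17 mm (about 8 N push at most, force rising about 2 N/mm), then was backed off and released about 57 mm behind the marker's centre, with the bystanders undisturbed; the sign-off returned no verdict.

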